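# Put the ball-handled graver away in its vial

## Robot

A 7-joint arm with a two-finger parallel gripper is mounted at the origin on the work surface. World frame = base frame: x ahead of the robot, y to its left, z up, the work surface at z = 0. Lengths are in m, angles in rad, forces in N, time in s.
With the tool pointing down it reaches from about 0.4 to 0.925 m from the base axis. Payload 5.6 kg.
Tool frame: the origin (TCP) lies midway between the tips of the shut fingers; the grasp point (between the pads) lies 19 mm behind it (manip.pinch_z is the z of the grasp point in the tool frame, in m); z points along the fingers, y is the line along which they close (so a half turn about z gives the same grasp; the last joint's range is limited). The gripper opens to 85 mm and grips with 20 to 120 N. Pads are 22 mm wide; open, the fingers measure 114 mm over their backs; the gripper's body (76 mm by 85 mm) begins 54 mm behind the grasp point. The pads swing forward as they close: fully open they stand 13 mm farther back than shut.
Start: joints at [-1.159, 0.468, -0.012, 1.603, 0.006, 1.071, -0.056], TCP at [0.286, 0.584, 0.231] pointing down, gripper open.
Joint ranges: [-2.53, 2.53], [-0.31, 2.02], [-1.57, 1.55], [0.28, 2.44], [-1.29, 4.43], [0.15, 1.84], [-2.92, 2.92]. Speed limits (rad/s): [2.57, 2.57, 3.14, 3.14, 3.14, 3.14, 3.14].

## Interface

Orientations are given as a unit quaternion [w, x, y, z].
In Python, from station import observe, camera, finish_job, manip gives the robot as it stands.
- The arm moves only by the tool move_arm, never from a script. Its argument "targets" is text: rows parted by semicolons, each of 7 numbers parted by spaces: the shift along the tool's x, y, z in cm, then the turn, a rotation vector about the tool's x, y, z in rad, then the opening, from 0 (shut) to 1 (fully open). A call has 1 to 20 rows; each row shifts and turns the commanded pose from where the row before left it, along the tool's axes as they then stand; what a row does not reach is not made up. A row lasts 1/8 s, in which the tool goes at most 62.5 mm and 10.7 degrees, less where a joint would pass 70% of its speed; a pose out of reach is approached as far as the arm can. A call is refused whole if a number of a shift passes 6.25 or a number of a turn 0.188, either way. A call with a gripper value outside its range is refused whole. The fingers move at their own pace and stop on an object; "grip_force" is the grip in N (left out, the last holds). Time passes only in rows, so rows that do not move let the fingers close. It gives the time, the measured TCP pose, the force, the opening and the grip force at its end, in the units of the state.
- observe(): the state, without advancing time (a new reading comes with each control period).
- camera(name): name is "scene" or "top" or "wrist"; returns a dict with "color" (420x560x3 uint8, blue, green, red), "depth" (420x560 float32, m along the optical axis (not along the pixel's ray), 0 where there is no reading), "camera_matrix" (3x3 intrinsics, pixels), "pose" (4x4, takes a point from camera to world coordinates). Camera axes: x right, y up, looking along -z (the intrinsics and any distortion apply to the point x, -y, -z); pixel columns grow to the right and rows downward; lengths in m; the calibration is good to about 2 mm. A picture is of the moment at which its call begins.
- finish_job(): hands the job in; it is judged then, once.
The state is a dict: "t": time; "qpos": joint angles; "qvel": joint speeds; "tau": joint torques, N m; "tool_pos": TCP position; "eef_rot": TCP orientation; "ft_force": force on the tool from outside, world axes, zero at the start; "ft_torque": the same for the moment, N m; "width": finger opening in m; "gripper_force": force on a finger pad.
Only numpy, scipy, OpenCV 4.12 (cv2) and the standard library are available. Lean on these libraries where they do the work, as an engineer would, in place of code of your own. Each camera call takes 0.05 s, during which the arm holds its last target. There are 200 camera calls.

## Task

Take the cap off the narrow metal vial and stand it, open side down, wholly on the cork coaster. Then take the graver with the ball-ended handle out of the wooden tool block, lower its steel shank into the vial and push it down against the stiff stopper inside until its brass shoulder sits on the vial's rim, and let go. Leave the other tools standing in the block and do not disturb anything else on the bench.

Things in the scene. Friction and masses are not known exactly. Their poses are not given: they have to be found in the camera images.
- stand: fixed vial stand: dark steel base plate 80 x 80 x 18 mm with an upright aluminium vial at its middle, 23 mm outer diameter, 29 mm at the flared rim, rim 88 mm above the underside. It starts left or right of the coaster. Origin: centre of the underside, z up.
- vial_mouth (a point): centre of the vial's mouth, at the height of the rim. The bore is 11 mm in diameter, funnelling out to 17 mm over the top 7 mm; 66 mm deep.
- stopper (a joint): rubber stopper sliding in the bore with a stiff friction of about 5 N; value is how far it has been pushed down, m. At 0 its top is 15 mm below the rim; it starts at 0 to 8 mm, its stop is at 40 mm, and it is at about 35 mm with the graver fully home. It stays where it is pushed.
- cap: loose aluminium cap over the vial's mouth, 40 g: skirt 39 mm outer diameter, 32 mm inner, 14 mm high, inside 9 mm deep, with an upright round knob 16 mm in diameter from 14 to 36 mm. Origin: centre of the skirt's lower edge, z up. On the vial its origin is 9 mm below the rim.
- coaster: fixed cork disc, 90 mm diameter, 4 mm thick, on the mat (its top is 7 mm above the work surface); empty. Origin: centre of the underside.
- block: fixed wooden block 60 x 215 x 58 mm with four 12 mm through holes in a row along its y axis, at y = -82.5, -27.5, 27.5 and 82.5 mm; each holds one tool, upright, its shoulder on the block's top. Origin: centre of the underside; z up. A small brass weight (30 mm dia, 32 high) stands near its +x side.
- graver: the tool to put away, 60 g, loose, upright in one of the four holes. Origin: tip of the shank; z points from tip to handle. Steel shank 8 mm dia from 0 to 50 mm with a tapered tip, brass shoulder 22 mm dia from 50 to 58, pale wood handle 20 mm dia from 58 to about 109, ending in a ball 28 mm dia centred at 119; top at 133 mm. Told by the ball.
- straight_tool: loose hand tool standing in the wooden block, same shank and brass shoulder as the graver (shank 8 mm dia x 50, shoulder 22 mm dia at 50 to 58); straight flat-topped handle 20 mm dia up to 122 mm. Origin: tip of the shank.
- disc_tool: loose hand tool standing in the wooden block, same shank and brass shoulder as the graver (shank 8 mm dia x 50, shoulder 22 mm dia at 50 to 58); handle 18 mm dia with a flat disc 36 mm dia from 100 to 110 mm. Origin: tip of the shank.
- cone_tool: loose hand tool standing in the wooden block, same shank and brass shoulder as the graver (shank 8 mm dia x 50, shoulder 22 mm dia at 50 to 58); handle tapering from 21 to 8 mm dia, top at 112 mm. Origin: tip of the shank.
- mat: fixed dark red bench mat 420 x 860 x 3 mm under everything; its top is 3 mm above the work surface. Origin: centre of the underside.
- enamel_jar: loose small jar, 44 mm dia, 45 high; bystander. Origin: underside.
- loupe: loose black ring, 38 mm dia, 22 high; bystander. Origin: underside.
- weight: loose brass weight, 30 mm dia, 32 high; bystander. Origin: underside.
- cup: loose white cup, 70 mm dia, 50 high; bystander beyond the coaster. Origin: underside.
Things that resemble listed ones, but are neither listed nor needed, are in the scene too. There is more than one size of the coaster; the one meant has the size given above.

How it is judged:
By the outcome, as a careful person would: the job done as asked, in the order asked, and still so for the second after the job is handed in, with the robot touching nothing.
It also fails if it takes over 56 s, if anything falls off the work surface, if the arm or the gripper's body presses on something with over 40 N, if the wrist force passes 120 N, or if a joint passes its speed limit or range.

## Working session

There is one attempt and no reset: what is moved stays moved. The work goes in short steps, Python scripts to look and compute and a tool call to move; the robot and the scene stay as the last step left them, time stands still between calls to the robot, and variables do not carry over. Pictures are saved under pics/ and viewed, at most 11 in all, crops included, and the job is handed in when it is done.

Besides the shell and the picture viewer there is one more tool, called after "Emit:" as name(argument=value, ...) on one line, values as JSON. move_arm: Moves the arm, as the interface text tells. Its arguments: {"type":"object","properties":{"targets":{"type":"string"},"grip_force":{"type":"number"}},"required":["targets"]}

```bash
mkdir -p pics; ls
cat > h.py <<'E'
import numpy as np,cv2
from station import observe,camera,finish_job,manip
def pts(c):
    d=c["depth"];K=c["camera_matrix"];h,w=d.shape
    u,v=np.meshgrid(np.arange(w),np.arange(h))
    P=np.stack([(u-K[0,2])/K[0,0]*d,-(v-K[1,2])/K[1,1]*d,-d],-1)
    W=P@c["pose"][:3,:3].T+c["pose"][:3,3]; W[d<=0]=np.nan
    return W
def ray(c,u,v,z):
    K=c["camera_matrix"];r=c["pose"][:3,:3]@np.array([(u-K[0,2])/K[0,0],-(v-K[1,2])/K[1,1],-1]);o=c["pose"][:3,3]
    return o+r*(z-o[2])/r[2]
def proj(c,p):
    K=c["camera_matrix"];q=c["pose"][:3,:3].T@(np.array(p)-c["pose"][:3,3]);return K[0,0]*q[0]/-q[2]+K[0,2],K[1,1]*-q[1]/-q[2]+K[1,2]
E
python3 - <<'E'
from h import *
import pickle
a=camera("scene");b=camera("top");pickle.dump((a,b),open("s.pkl","wb"))
cv2.imwrite("pics/scene.png",a["color"]);cv2.imwrite("pics/top.png",b["color"])
for c in(a,b):print(c["pose"].round(3),c["camera_matrix"].round(1), (c["depth"]>0).mean())
o=observe();print(o);print(manip.pinch_z)
E
```

```text
pics
[[ 0.738 -0.437  0.514  1.043]
 [ 0.674  0.459 -0.579 -0.532]
 [ 0.017  0.774  0.633  0.667]
 [ 0.     0.     0.     1.   ]] [[472.    0.  283.4]
 [  0.  472.  198.6]
 [  0.    0.    1. ]] 0.9957397959183674
[[ 0.01   0.994 -0.113  0.451]
 [-1.     0.008 -0.016 -0.007]
 [-0.015  0.113  0.993  1.099]
 [ 0.     0.     0.     1.   ]] [[475.6   0.  286. ]
 [  0.  475.6 219.6]
 [  0.    0.    1. ]] 0.9959013605442177
{'t': 0.1, 'qpos': array([-1.15900814,  0.46827605, -0.01157798,  1.60350468,  0.00600374,
        1.0714213 , -0.05629114]), 'qvel': array([-0.0012845 , -0.00264123,  0.00048758, -0.00288541, -0.00029028,
       -0.00177566, -0.00062971]), 'tau': array([ 7.66358717e-04, -5.33510149e+01,  2.13617692e-02, -2.51962620e+01,
        1.14667858e-02,  4.34066809e-03, -3.65188498e-05]), 'tool_pos': array([0.28538426, 0.58345261, 0.23045317]), 'eef_rot': array([-1.14195472e-04,  2.25476478e-01,  9.74248294e-01, -7.79390395e-04]), 'ft_force': array([-0.53897834, -0.22336016, -0.32393636]), 'ft_torque': array([-0.03930362, -0.03809327, -0.01538418]), 'gripper_force': 0.0, 'width': 0.08540344613332662}
-0.0187
```

View pics/scene.png

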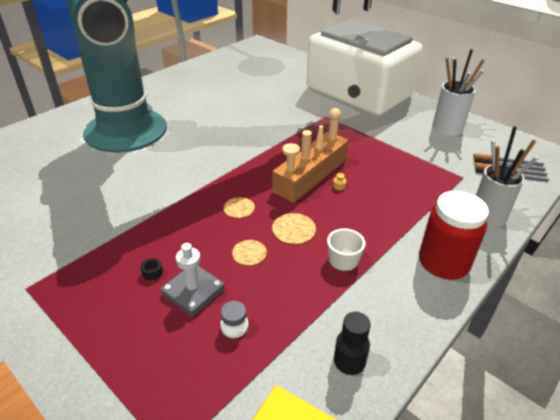

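View pics/top.png

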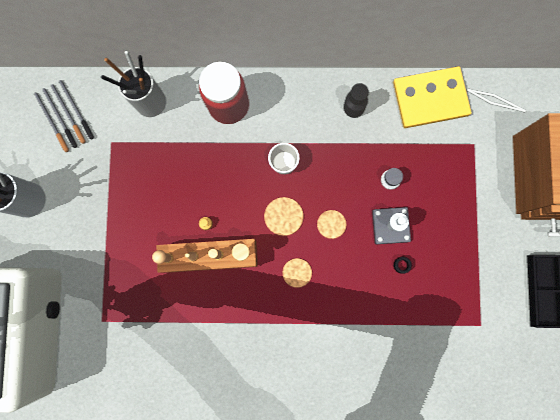

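The scene view shows three cork discs at (294,228), (250,252) and (239,207); the first is largest. The stand with the capped vial is at (190,285). The block's tools are at (291,155) disc, (307,140) straight, (320,132) cone and (335,115) ball. In the top view these are the cork discs at (283,216), (331,224) and (297,272), and the tools at (241,252), (213,253), (187,256) and (160,257).

Run:
```python
from h import *
import pickle
a,b=pickle.load(open("s.pkl","rb"))
Wb=pts(b);Wa=pts(a)
hsv=cv2.cvtColor(b["color"],cv2.COLOR_BGR2HSV)
H,S,V=cv2.split(hsv)
cork=((H>8)&(H<28)&(S>70)&(V>120)).astype(np.uint8)
n,l,st,ce=cv2.connectedComponentsWithStats(cork)
for i in range(1,n):
    if st[i,4]>150:
        cnt=cv2.findContours((l==i).astype(np.uint8),0,2)[0][0]
        (u,v),r=cv2.minEnclosingCircle(cnt); m=l==i
        z=np.nanmedian(Wb[m][:,2]); p=ray(b,*ce[i],z if z<.2 else .007)
        print("cork",ce[i].round(1),st[i,4],"eqdia m",2*np.sqrt(st[i,4]/np.pi)*np.median(b["depth"][m])/475.6,p.round(4),z.round(4))
for nm,W in(("top",Wb),("scene",Wa)):
    print(nm)
    x,y,z=W[...,0],W[...,1],W[...,2]
    print(" mat z",np.nanmedian(z[(abs(x-.55)<.02)&(abs(y+.1)<.03)]))
    # block top
    m=(z>.045)&(z<.068)&(x>.3)&(x<.56)&(y>-.0)&(y<.35)
    m2=m&((z>.055)&(z<.066)); 
    q=W[m2][:,:2].astype(np.float32);r=cv2.minAreaRect(q);print(" block",r,len(q),np.median(W[m2][:,2]))
    # high things in block region & stand
    for t,(x0,x1,y0,y1,z0,z1) in {"tools":(.3,.56,0,.35,.125,.3),"knob":(.35,.6,-.4,-.15,.105,.14),"skirt":(.35,.6,-.4,-.15,.09,.1)}.items():
        m=((z>z0)&(z<z1)&(x>x0)&(x<x1)&(y>y0)&(y<y1)).astype(np.uint8)
        n,l,st,ce=cv2.connectedComponentsWithStats(m)
        for i in range(1,n):
            if st[i,4]>5:
                w=W[l==i];print(" ",t,ce[i].round(),st[i,4],w.mean(0).round(4),w.min(0).round(4),w.max(0).round(4))
cv2.imwrite("pics/crop.png",np.hstack([cv2.resize(a["color"][90:210,255:365],(380,415),interpolation=2),cv2.resize(b["color"][225:285,140:270],(400,415),interpolation=2)]))
```

```text
cork [429.9 105.2] 384 eqdia m 0.05190986446557876 [ 0.8474 -0.3244  0.0164] 0.0164
cork [554.7 157.9] 934 eqdia m 0.06902465575194339 [ 0.6869 -0.5278  0.1604] 0.1604
cork [283.4 216. ] 1160 eqdia m 0.08888773116902587 [0.5841 0.0169 0.0075] 0.0075
cork [331.2 223.6] 644 eqdia m 0.0660715474279099 [ 0.5672 -0.0937  0.0065] 0.0065
cork [203.6 255.6] 2354 eqdia m 0.11946262005508063 [0.4889 0.189  0.0618] 0.0618
cork [296.7 272.3] 665 eqdia m 0.06645238517395435 [ 0.4548 -0.015   0.0063] 0.0063
top
 mat z 0.005719868834443753
 block ((0.4901239573955536, 0.1857997477054596), (0.0601717010140419, 0.21495075523853302), 4.281166076660156) 2058 0.06147778701976658
  tools [212. 253.] 78 [0.4918 0.1575 0.1328] [0.4836 0.1481 0.1254] [0.5002 0.1671 0.138 ]
  tools [158. 256.] 151 [0.4835 0.2656 0.1397] [0.4704 0.2538 0.1294] [0.497  0.2799 0.1473]
  knob [400. 220.] 58 [ 0.5633 -0.2272  0.117 ] [ 0.5562 -0.2357  0.1051] [ 0.5706 -0.2207  0.1226]
  skirt [398. 222.] 201 [ 0.5628 -0.2272  0.0961] [ 0.5453 -0.2474  0.0901] [ 0.5822 -0.2093  0.1   ]
scene
 mat z 0.006038700928744367
 block ((0.49231618642807007, 0.18604764342308044), (0.062407366931438446, 0.22056494653224945), 4.1338300704956055) 1140 0.06178819048124923
  tools [335. 113.] 111 [0.4898 0.2613 0.1364] [0.4751 0.2513 0.125 ] [0.4999 0.2755 0.1459]
  tools [306. 134.] 66 [0.4958 0.1551 0.1313] [0.4857 0.1456 0.1252] [0.5044 0.1666 0.1356]
  knob [187. 249.] 109 [ 0.568  -0.2309  0.1151] [ 0.5588 -0.2377  0.1053] [ 0.5749 -0.2219  0.121 ]
  skirt [188. 258.] 284 [ 0.5704 -0.2326  0.0961] [ 0.5469 -0.2494  0.0901] [ 0.585  -0.2102  0.0995]
```

View pics/crop.png

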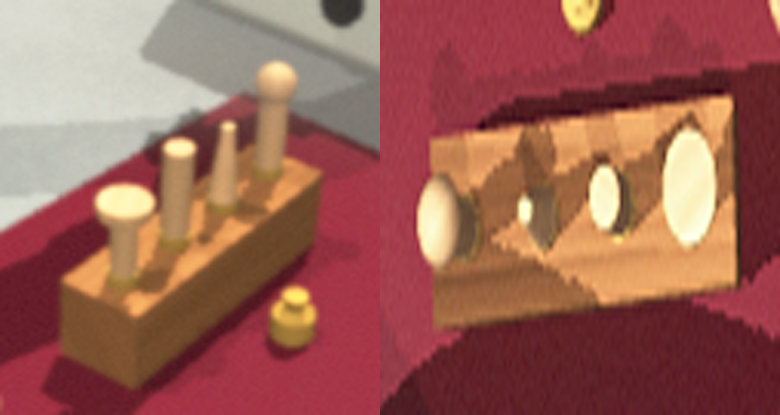

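Only the tool at the block's +y end (crop left (276,115), right (440,220)) has a ball; the others are disc, straight and cone. The coaster is the 89 mm disc at top (283,216), since the other two are 66 mm. I'll first turn the tool square to the world axes and pass over the graver for a wrist view.

Emit:
move_arm(targets="0 0 0 0 0 0.186 1;0 0 0 0 0 0.186 1;0 0 0 0 0 0.186 1;0 0 0 0 0 0.186 1;0 0 0 0 0 0.186 1;0 0 0 0 0 0.186 1;-5.0 3.0 0 0 0 0 1;-5.0 3.0 0 0 0 0 1;-5.0 3.0 0 0 0 0 1;-5.0 3.0 0 0 0 0 1;-5.0 3.0 -1 0 0 0 1;-5.0 3.0 -1 0 0 0 1;0 0 0 0 0 0 1;0 0 0 0 0 0 1")

```text
t: 1.85
tool_pos: [0.4651, 0.2843, 0.251]
eef_rot: [-0.0, 0.707, 0.707, -0.0]
ft_force: [0.4, 0.1, -0.2]
width: 0.085
gripper_force: 0.0
```

Run:
```python
from h import *
import pickle
c=camera("wrist");pickle.dump((c,observe()),open("w1.pkl","wb"));cv2.imwrite("pics/w1.png",c["color"])
print(c["pose"].round(3),c["camera_matrix"]);o=observe();print(o["tool_pos"],o["eef_rot"],o["qpos"].round(2))
```

```text
[[ 1.    -0.001  0.001  0.466]
 [ 0.001  0.946  0.326  0.369]
 [-0.001 -0.326  0.946  0.393]
 [ 0.     0.     0.     1.   ]] [[369.29880497   0.         276.78270678]
 [  0.         369.29880497 206.25334069]
 [  0.           0.           1.        ]]
[0.46459362 0.28497373 0.25084799] [-3.83869248e-04  7.06501790e-01  7.07711066e-01 -3.46980085e-04] [-0.9   0.27  0.35  1.86 -0.11  1.03 -0.51]
```

View pics/w1.png

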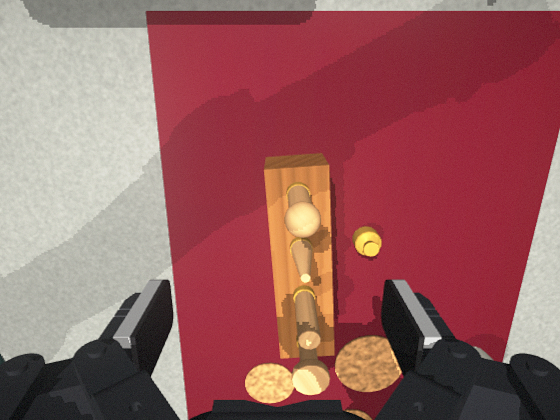

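The wrist view shows the block with the ball at (302,220), the cone at (305,278), the straight tool at (309,340) and the disc at (311,380). I'll fit the ball's circle and combine the views.

```bash
cat >> h.py <<'E'
def tri(obs):  # obs: list of (cam,u,v) -> point + residuals
    A=np.zeros((3,3));y=np.zeros(3)
    for c,u,v in obs:
        o=c["pose"][:3,3];p=ray(c,u,v,0.);d=(p-o)/np.linalg.norm(p-o);M=np.eye(3)-np.outer(d,d);A+=M;y+=M@o
    return np.linalg.solve(A,y)
E
python3 - <<'E'
from h import *
import pickle
a,b=pickle.load(open("s.pkl","rb"));w,o=pickle.load(open("w1.pkl","rb"))
for c,(u,v),zn in((w,(302,220),"w"),(a,(335,114),"a"),(b,(159,257),"b")):
    W=pts(c);m=np.zeros(W.shape[:2],bool);m[v-25:v+25,u-25:u+25]=1
    m&=(W[...,2]>.12)&(np.linalg.norm(W-np.array([.485,.268,.13]),axis=-1)<.03)
    vv,uu=np.nonzero(m);(cu,cv),r=cv2.minEnclosingCircle(np.stack([uu,vv],1).astype(np.float32))
    print(zn,len(uu),cu,cv,r,ray(c,cu,cv,.130).round(4),W[m].max(0).round(4)); 
    # sphere fit
    Q=W[m];A=np.c_[2*Q,np.ones(len(Q))];s=np.linalg.lstsq(A,(Q**2).sum(1),rcond=None)[0];print("  sphere",s[:3].round(4))
W=pts(w);z=W[...,2]
m=(z>.052)&(z<.07)&(W[...,0]>.42)&(W[...,0]<.56)&(W[...,1]>.05)&(W[...,1]<.33)
print(cv2.minAreaRect(W[m][:,:2].astype(np.float32)),np.median(z[m]))
# brass weight
m=(z>.02)&(z<.05)&(W[...,0]>.53)&(W[...,0]<.62)&(W[...,1]>.15)&(W[...,1]<.3);print("weight",W[m].mean(0),W[m].min(0),W[m].max(0))
E
```

```text
w 1050 302.01751708984375 219.2707061767578 18.277603149414062 [0.485  0.2674 0.13  ] [0.4986 0.2815 0.1452]
  sphere [0.4849 0.2675 0.1303]
a 121 334.5799865722656 113.9800033569336 6.18530797958374 [0.485  0.2686 0.13  ] [0.4999 0.2755 0.1459]
  sphere [0.4859 0.2665 0.1316]
b 151 158.5 256.5 6.96429443359375 [0.4837 0.2683 0.13  ] [0.497  0.2799 0.1473]
  sphere [0.4838 0.2674 0.133 ]
((0.4910118579864502, 0.1846667230129242), (0.060221098363399506, 0.21650539338588715), 4.2411208152771) 0.060828948808331895
weight [0.56457212 0.19920834 0.02703095] [0.55176285 0.18295361 0.02002283] [0.57997322 0.21065656 0.03705482]
```

Emit:
move_arm(targets="-5.4 1.1 0 0 0 0 1;-5.4 1.1 0 0 0 0 1;-5.4 1.1 0 0 0 0 1;-5.4 1.1 0 0 0 0 1;-5.4 1.1 0 0 0 0 1;-5.4 1.1 0 0 0 0 1;-5.4 1.1 0 0 0 0 1;-5.4 1.1 0 0 0 0 1;-5.4 1.1 0 0 0 0 0.7;0 0 0 0 0 0 0.7;0 0 0 0 0 0 0.7")

```text
t: 3.28
tool_pos: [0.5648, -0.1999, 0.2504]
eef_rot: [-0.001, 0.706, 0.708, -0.0]
ft_force: [0.2, 0.6, -1.1]
width: 0.0597
gripper_force: 0.0
```

Run:
```python
from h import *
import pickle
c=camera("wrist");o=observe();pickle.dump((c,o),open("w2.pkl","wb"));cv2.imwrite("pics/w2.png",c["color"])
print(o["tool_pos"],o["eef_rot"].round(4),o["qpos"].round(2),o["width"])
a,b=pickle.load(open("s.pkl","rb"))
for nm,c in(("w",c),("a",a),("b",b)):
    W=pts(c);z=W[...,2]
    near=(abs(W[...,0]-.565)<.03)&(abs(W[...,1]+.23)<.03)
    for t,lo,hi,zz in(("knobtop",.1155,.13,.118),("skirttop",.088,.101,.096)):
        m=(near&(z>lo)&(z<hi)).astype(np.uint8)
        n,l,st,ce=cv2.connectedComponentsWithStats(m);i=1+np.argmax(st[1:,4])
        vv,uu=np.nonzero(l==i);(cu,cv),r=cv2.minEnclosingCircle(np.stack([uu,vv],1).astype(np.float32))
        k=c["camera_matrix"][0,0]
        print(nm,t,st[i,4],(round(cu,1),round(cv,1),round(r,1)),ray(c,cu,cv,zz).round(4),"dia",2*r*np.median(c["depth"][l==i])/k,W[l==i].mean(0).round(4))
```

```text
[ 0.56488654 -0.19932167  0.25057116] [-9.000e-04  7.059e-01  7.084e-01  1.000e-04] [-0.17  0.39  0.59  1.74 -0.24  1.08  0.51] 0.05975719367123399
w knobtop 280 (275.8, 228.3, 9.6) [ 0.5647 -0.2288  0.118 ] dia 0.01537821467883296 [ 0.5647 -0.229   0.1177]
w skirttop 1150 (275.8, 217.3, 22.5) [ 0.5645 -0.2276  0.096 ] dia 0.0385835255277386 [ 0.5646 -0.2256  0.0955]
a knobtop 64 (186.3, 246.9, 4.7) [ 0.5669 -0.23    0.118 ] dia 0.015395450858852246 [ 0.5663 -0.2298  0.1183]
a skirttop 310 (187.8, 257.2, 11.9) [ 0.5684 -0.2313  0.096 ] dia 0.039254772440445396 [ 0.5709 -0.2331  0.0957]
b knobtop 45 (400.7, 220.3, 3.7) [ 0.5635 -0.2284  0.118 ] dia 0.015414798899403203 [ 0.5638 -0.2283  0.1187]
b skirttop 209 (398.0, 221.5, 9.3) [ 0.5635 -0.2277  0.096 ] dia 0.03949730765014962 [ 0.5629 -0.2268  0.0962]
```

View pics/w2.png

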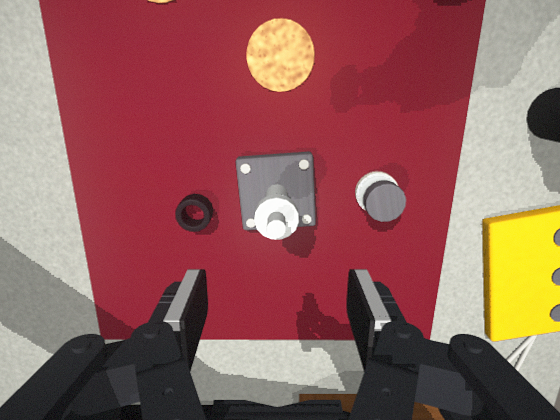

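The wrist view shows the capped vial's knob at (276,228), the jar at (380,195) and the loupe at (194,212). All three views put the knob at about (0.565, -0.2285), so I'll descend and grip it.

Emit:
move_arm(targets="-1.5 0 4 0 0 0 0.6;-1.4 0 4 0 0 0 0.6;0 0 3.5 0 0 0 0.6;0 0 2.5 0 0 0 0.6;0 0 1.1 0 0 0 0.6;0 0 0 0 0 0 0.6;0 0 0 0 0 0 0.6", grip_force=30)

```text
t: 4.2
tool_pos: [0.5655, -0.2309, 0.1015]
eef_rot: [0.001, 0.707, 0.707, 0.001]
ft_force: [-0.2, -0.5, 0.8]
width: 0.0512
gripper_force: 0.0
```

Emit:
move_arm(targets="0 0 0 0 0 0 0;0 0 0 0 0 0 0;0 0 0 0 0 0 0;0 0 0 0 0 0 0;0 0 0 0 0 0 0;0 0 0 0 0 0 0")

```text
t: 4.95
tool_pos: [0.565, -0.2312, 0.1011]
eef_rot: [0.0, 0.707, 0.707, 0.0]
ft_force: [-1.7, 0.6, 6.5]
width: 0.0144
gripper_force: 29.4
```

Emit:
move_arm(targets="0 0 -1.5 0 0 0 0;0 0 -3 0 0 0 0;0 0 -3 0 0 0 0;0 0 0 0 0 0 0;0 0 0 0 0 0 0")

```text
t: 5.58
tool_pos: [0.5641, -0.2308, 0.175]
eef_rot: [-0.0, 0.707, 0.707, -0.0]
ft_force: [0.3, 0.4, -0.2]
width: 0.0146
gripper_force: 29.3
```

Run:
```python
from h import *
import pickle
c=camera("wrist");a=camera("scene");t=camera("top");o=observe();pickle.dump((c,a,t,o),open("w3.pkl","wb"))
print(o["tool_pos"],o["eef_rot"].round(4),o["qpos"].round(2),o["width"],o["ft_force"],o["ft_torque"])
cv2.imwrite("pics/w3.png",np.hstack([cv2.resize(c["color"],(400,300)),cv2.resize(a["color"][170:350,120:320],(390,300))]))
```

```text
[ 0.56385798 -0.23075718  0.17420753] [-9.000e-04  7.071e-01  7.071e-01 -5.000e-04] [-0.08  0.5   0.56  1.78 -0.32  0.95  0.61] 0.01465309630145143 [-0.15917703  0.21718114 -0.69172359] [-0.0133122   0.01091003  0.02914278]
```

View pics/w3.png

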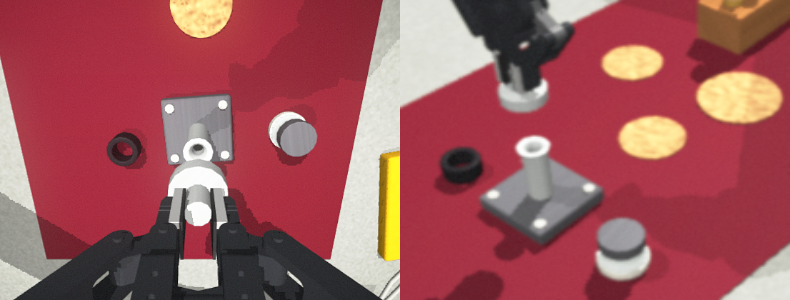

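The cap is held and the vial mouth is exposed (left panel (198,150), right panel (533,147)). I'll carry the cap over the coaster.

Emit:
move_arm(targets="4.9 0.4 0 0 0 0 0;4.9 0.4 0 0 0 0 0;4.9 0.4 0 0 0 0 0;4.9 0.4 0 0 0 0 0;4.9 0.4 0 0 0 0 0;0 0 4 0 0 0 0;0 0 4 0 0 0 0;0 0 3 0 0 0 0;0 0 0 0 0 0 0;0 0 0 0 0 0 0")

```text
t: 6.98
tool_pos: [0.5851, 0.0136, 0.0659]
eef_rot: [0.0, 0.707, 0.707, 0.0]
ft_force: [0.2, 0.1, 0.3]
width: 0.0144
gripper_force: 29.4
```

Run:
```python
from h import *
import pickle
w,a,t,o=pickle.load(open("w3.pkl","rb"))
for nm,c in(("w",w),("a",a),("t",t)):
    W=pts(c);z=W[...,2];m=((z>.084)&(z<.096)&(abs(W[...,0]-.565)<.03)&(abs(W[...,1]+.23)<.03)).astype(np.uint8)
    n,l,st,ce=cv2.connectedComponentsWithStats(m);i=1+np.argmax(st[1:,4]);vv,uu=np.nonzero(l==i);(cu,cv),r=cv2.minEnclosingCircle(np.stack([uu,vv],1).astype(np.float32))
    print(nm,st[i,4],cu,cv,r,ray(c,cu,cv,.091),2*r*np.median(c["depth"][l==i])/c["camera_matrix"][0,0],W[l==i].min(0),W[l==i].max(0))
o=observe();print(o["tool_pos"],o["width"])
c=camera("wrist");a=camera("scene")
hs=cv2.cvtColor(a["color"],40);W=pts(a);
m=(W[...,2]<.02)&(np.hypot(W[...,0]-.584,W[...,1]-.017)<.055)&(hs[...,0]>8)&(hs[...,0]<28)&(hs[...,1]>70);Q=W[m];print("coaster scene",Q.min(0),Q.max(0))
m=(W[...,2]>.03)&(W[...,2]<.055)&(np.hypot(W[...,0]-.584,W[...,1]-.017)<.03);print("cap low",W[m].min(0),W[m].max(0))
```

```text
w 844 276.406982421875 212.8643341064453 20.677350997924805 [ 0.56454243 -0.22897277  0.091     ] 0.02702970184669675 [ 0.5511725  -0.23740345  0.08421083] [ 0.57807695 -0.21576109  0.09243604]
a 166 188.0 258.0 8.24631118774414 [ 0.56595141 -0.22960094  0.091     ] 0.027512891234644635 [ 0.55258519 -0.24262118  0.08406053] [ 0.5790091  -0.21591931  0.09368463]
t 46 397.6764831542969 221.6764678955078 6.275907516479492 [ 0.56365373 -0.22809295  0.091     ] 0.026677794139239007 [ 0.55211394 -0.2344189   0.0868439 ] [ 0.57599381 -0.21571761  0.09504227]
[0.58511475 0.01358402 0.06594553] 0.01437007608803483
coaster scene [ 0.5367508  -0.02761327  0.00190256] [0.63125954 0.06507068 0.01119564]
cap low [ 0.57754455 -0.00496181  0.04792301] [0.606018   0.02301334 0.0548138 ]
```

Emit:
move_arm(targets="0 0 2 0 0 0 0;0 0 1.2 0 0 0 0;0 0 0.5 0 0 0 0;0 0 0 0 0 0 0;0 0 0.2 0 0 0 0;0 0 0 0 0 0 0")

```text
t: 7.82
tool_pos: [0.5847, 0.0139, 0.0265]
eef_rot: [0.0, 0.707, 0.707, 0.0]
ft_force: [1.2, 0.1, -0.6]
width: 0.0147
gripper_force: 29.4
```

Emit:
move_arm(targets="0 0 0.1 0 0 0 0;0 0 0 0 0 0 0;0 0 0 0 0 0 0")

```text
t: 8.2
tool_pos: [0.5848, 0.0139, 0.0261]
eef_rot: [0.0, 0.707, 0.707, 0.0]
ft_force: [-2.5, 0.6, 6.3]
width: 0.0147
gripper_force: 29.8
```

Emit:
move_arm(targets="0 0 0.1 0 0 0 0;0 0 0 0 0 0 0;0 0 0 0 0 0 0")

```text
t: 8.57
tool_pos: [0.5849, 0.0139, 0.026]
eef_rot: [-0.0, 0.707, 0.707, 0.001]
ft_force: [-3.5, 0.4, 12.6]
width: 0.0146
gripper_force: 30.7
```

Contact is made. I'll release and go up.

Emit:
move_arm(targets="0 0 -0.1 0 0 0 0;0 0 0 0 0 0 0.3;0 0 0 0 0 0 0.5;0 0 0 0 0 0 0.5;0 0 -2 0 0 0 0.5;0 0 -4 0 0 0 0.5;0 0 -5 0 0 0 0.5;0 0 -6 0 0 0 0.5;0 0 -4 0 0 0 0.5;0 0 0 0 0 0 0.5")

```text
t: 9.82
tool_pos: [0.5867, 0.0136, 0.2403]
eef_rot: [0.002, 0.707, 0.707, 0.004]
ft_force: [0.1, 0.2, -0.6]
width: 0.0426
gripper_force: 0.0
```

Run:
```python
from h import *
a=camera("scene");t=camera("top");o=observe()
print(o["tool_pos"],o["width"])
for nm,c in(("a",a),("t",t)):
    W=pts(c);z=W[...,2];n=np.hypot(W[...,0]-.585,W[...,1]-.0165)<.04
    for lo,hi,zz in((.016,.027,.021),(.035,.06,.043)):
        m=(n&(z>lo)&(z<hi)).astype(np.uint8);k,l,st,ce=cv2.connectedComponentsWithStats(m)
        if k<2:continue
        i=1+np.argmax(st[1:,4]);vv,uu=np.nonzero(l==i);(cu,cv),r=cv2.minEnclosingCircle(np.stack([uu,vv],1).astype(np.float32))
        print(nm,st[i,4],ray(c,cu,cv,zz).round(4),r,W[l==i].max(0).round(4),W[l==i].min(0).round(4))
cv2.imwrite("pics/cap.png",cv2.resize(a["color"][150:290,180:390],(630,420)))
```

```text
[0.58437557 0.01398009 0.23624262] 0.04265589034407488
a 172 [0.5882 0.0126 0.021 ] 9.276373863220215 [0.6056 0.034  0.0262] [ 0.5666 -0.0047  0.0162]
a 57 [0.5884 0.0122 0.043 ] 4.272101879119873 [0.5944 0.0212 0.0464] [0.5782 0.0066 0.0358]
```

View pics/cap.png

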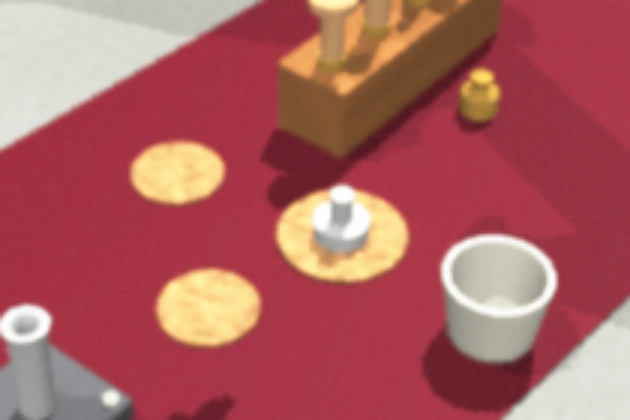

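The cap stands upright inside the large coaster, at (341,230) in the crop. Next is the graver.

Emit:
move_arm(targets="5.1 -2.0 0 0 0 0 0.65;5.1 -2.0 0 0 0 0 0.65;5.1 -2.0 0 0 0 0 0.65;5.1 -2.0 0 0 0 0 0.65;5.0 -2.0 0 0 0 0 0.65;0 0 4 0 0 0 0.65;0 0 3 0 0 0 0.65;0 0 0 0 0 0 0.65;0 0 0 0 0 0 0.65")

```text
t: 11.05
tool_pos: [0.485, 0.2677, 0.1657]
eef_rot: [0.0, 0.707, 0.707, 0.0]
ft_force: [1.4, -0.8, 0.3]
width: 0.0553
gripper_force: 0.0
```

Right over it. I'll descend 8.8 cm and close.

Emit:
move_arm(targets="0 0 3 0 0 0 0.65;0 0 3 0 0 0 0.65;0 0 2 0 0 0 0.65;0 0 0.8 0 0 0 0.65;0 0 0 0 0 0 0.65;0 0 0 0 0 0 0.65")

```text
t: 11.8
tool_pos: [0.4854, 0.2683, 0.0785]
eef_rot: [0.0, 0.707, 0.707, 0.001]
ft_force: [0.8, -0.6, 0.3]
width: 0.0555
gripper_force: 0.0
```

Emit:
move_arm(targets="0 0 0 0 0 0 0;0 0 0 0 0 0 0;0 0 0 0 0 0 0;0 0 0 0 0 0 0;0 0 0 0 0 0 0;0 0 0 0 0 0 0", grip_force=60)

```text
t: 12.55
tool_pos: [0.4848, 0.2683, 0.0779]
eef_rot: [-0.0, 0.707, 0.707, 0.0]
ft_force: [-1.0, 0.1, 6.3]
width: 0.0191
gripper_force: 46.4
```

Emit:
move_arm(targets="0 0 -1 0 0 0 0;0 0 -2 0 0 0 0;0 0 -3 0 0 0 0;0 0 -4 0 0 0 0;0 0 -4 0 0 0 0;0 0 -3 0 0 0 0;0 0 0 0 0 0 0;0 0 0 0 0 0 0")

```text
t: 13.55
tool_pos: [0.4839, 0.2676, 0.2466]
eef_rot: [-0.0, 0.707, 0.707, -0.001]
ft_force: [-0.2, -0.4, -0.5]
width: 0.0194
gripper_force: 46.7
```

Run:
```python
from h import *
import pickle
w=camera("wrist");a=camera("scene");t=camera("top");o=observe();pickle.dump((w,a,t,o),open("w4.pkl","wb"))
print(o["tool_pos"],o["eef_rot"].round(4),o["width"],o["ft_force"],o["qpos"].round(2))
cv2.imwrite("pics/w4.png",np.hstack([cv2.resize(w["color"],(400,300)),cv2.resize(a["color"][20:220,240:420],(390,433))[:300]]))
W=pts(w);z=W[...,2]
# shank in wrist view: points below TCP near axis
m=(abs(W[...,0]-.485)<.02)&(abs(W[...,1]-.268)<.02)&(z>.15)
for z0 in np.arange(.17,.30,.01):
    s=m&(abs(z-z0)<.005)
    if s.sum()>3:print("w",z0.round(3),s.sum(),W[s].mean(0).round(4),np.ptp(W[s][:,0]).round(4))
W=pts(a);z=W[...,2];m=(abs(W[...,0]-.485)<.025)&(abs(W[...,1]-.268)<.025)&(z>.15)
for z0 in np.arange(.17,.26,.01):
    s=m&(abs(z-z0)<.005)
    if s.sum()>3:print("a",z0.round(3),s.sum(),W[s].mean(0).round(4))
```

```text
[0.48385702 0.26751345 0.24601802] [-1.000e-04  7.071e-01  7.071e-01 -1.200e-03] 0.019123868173261376 [ 0.05216874  0.44020864 -0.94702845] [-0.97  0.3   0.49  1.85 -0.16  1.03 -0.41]
w 0.19 76 [0.4841 0.2692 0.1905] 0.0071
w 0.2 93 [0.4844 0.2693 0.2   ] 0.0074
w 0.21 79 [0.4843 0.2696 0.2088] 0.0076
w 0.23 215 [0.4842 0.2758 0.2322] 0.021
w 0.24 522 [0.4846 0.275  0.2394] 0.02
w 0.25 750 [0.4847 0.2759 0.2509] 0.0399
w 0.26 1261 [0.485  0.2763 0.2601] 0.04
w 0.27 1557 [0.485  0.2764 0.2702] 0.0399
w 0.28 1956 [0.4846 0.2763 0.2806] 0.0398
w 0.29 1544 [0.4853 0.279  0.2905] 0.04
a 0.18 5 [0.4851 0.2654 0.1831]
a 0.19 11 [0.4863 0.2634 0.1912]
a 0.2 18 [0.4865 0.264  0.2   ]
a 0.21 11 [0.4864 0.2642 0.2099]
a 0.22 18 [0.486  0.2648 0.2192]
a 0.23 22 [0.4892 0.2604 0.2313]
a 0.24 49 [0.4894 0.2603 0.2397]
a 0.25 59 [0.4885 0.2606 0.2506]
```

View pics/w4.png

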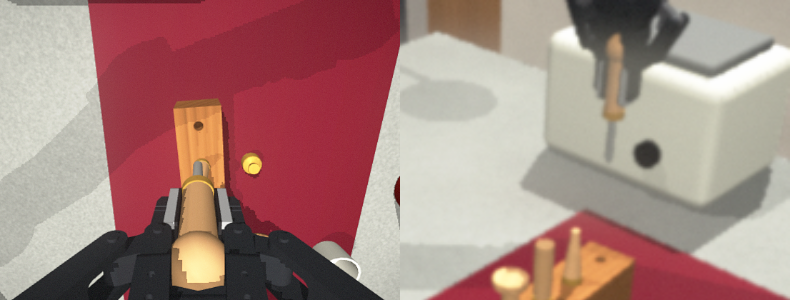

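The graver is held upright (left panel (200,190), shank at right panel (610,140)) and its hole is empty. I'll carry it over the vial.

Emit:
move_arm(targets="-5.5 0.9 0 0 0 0 0;-5.5 0.9 0 0 0 0 0;-5.5 0.9 0 0 0 0 0;-5.5 0.9 0 0 0 0 0;-5.5 0.9 0 0 0 0 0;-5.5 0.9 0 0 0 0 0;-5.5 0.9 0 0 0 0 0;-5.5 0.9 0 0 0 0 0;-5.5 0.9 0 0 0 0 0;0 0 4 0 0 0 0;0 0 2.5 0 0 0 0;0 0 0 0 0 0 0;0 0 0 0 0 0 0;0 0 0 0 0 0 0")

```text
t: 15.45
tool_pos: [0.5663, -0.2273, 0.1836]
eef_rot: [0.001, 0.707, 0.707, 0.001]
ft_force: [-0.9, -0.6, -0.6]
width: 0.0195
gripper_force: 46.8
```

Run:
```python
from h import *
import pickle
w=camera("wrist");a=camera("scene");t=camera("top");o=observe();pickle.dump((w,a,t,o),open("w5.pkl","wb"))
print(o["tool_pos"],o["eef_rot"].round(4),o["width"],o["ft_force"])
for nm,c in(("w",w),("a",a)):
    W=pts(c);z=W[...,2];m=(abs(W[...,0]-.565)<.025)&(abs(W[...,1]+.23)<.025)
    for z0 in np.arange(.09,.17,.01):
        s=m&(abs(z-z0)<.005)
        if s.sum()>3:print(nm,z0.round(3),s.sum(),W[s].mean(0).round(4),W[s].min(0).round(4),W[s].max(0).round(4))
cv2.imwrite("pics/w5.png",np.hstack([cv2.resize(w["color"][150:300,180:380],(400,300)),cv2.resize(a["color"][170:320,130:270],(390,418))]
 if 0 else [cv2.resize(w["color"][150:300,180:380],(400,300)),cv2.resize(a["color"][190:310,120:276],(390,300))]))
```

```text
[ 0.5659987  -0.22708742  0.1831915 ] [6.000e-04 7.070e-01 7.072e-01 5.000e-04] 0.019415644653451896 [ 0.0605477   0.58425133 -0.43353784]
w 0.09 892 [ 0.5644 -0.229   0.0898] [ 0.5511 -0.2428  0.0851] [ 0.5782 -0.2158  0.0927]
w 0.12 19 [ 0.5664 -0.2258  0.124 ] [ 0.5631 -0.2278  0.1224] [ 0.5702 -0.2248  0.125 ]
w 0.13 83 [ 0.5667 -0.2256  0.1301] [ 0.5632 -0.2276  0.1252] [ 0.5706 -0.2243  0.1347]
w 0.14 100 [ 0.5669 -0.2254  0.1401] [ 0.5629 -0.2278  0.1351] [ 0.5706 -0.2242  0.1448]
w 0.15 46 [ 0.567  -0.2251  0.1475] [ 0.5635 -0.227   0.145 ] [ 0.5704 -0.2242  0.1501]
w 0.17 442 [ 0.5668 -0.2195  0.1714] [ 0.5562 -0.2279  0.1651] [ 0.5772 -0.2167  0.175 ]
a 0.09 157 [ 0.5652 -0.2291  0.0903] [ 0.5512 -0.2424  0.085 ] [ 0.5787 -0.2158  0.0938]
a 0.12 6 [ 0.5694 -0.2298  0.1212] [ 0.5685 -0.2314  0.1176] [ 0.5701 -0.2281  0.1245]
a 0.13 26 [ 0.5698 -0.2299  0.1298] [ 0.5658 -0.2329  0.1254] [ 0.5724 -0.2239  0.1348]
a 0.14 22 [ 0.5697 -0.2296  0.14  ] [ 0.567  -0.2321  0.1354] [ 0.5718 -0.225   0.1447]
a 0.15 23 [ 0.5694 -0.2296  0.1501] [ 0.5647 -0.2327  0.1461] [ 0.572  -0.2256  0.154 ]
a 0.16 13 [ 0.5697 -0.2291  0.1575] [ 0.5673 -0.2314  0.1553] [ 0.5721 -0.2252  0.1594]
a 0.17 57 [ 0.574  -0.2325  0.1712] [ 0.5625 -0.239   0.1669] [ 0.579  -0.2198  0.1749]
```

View pics/w5.png

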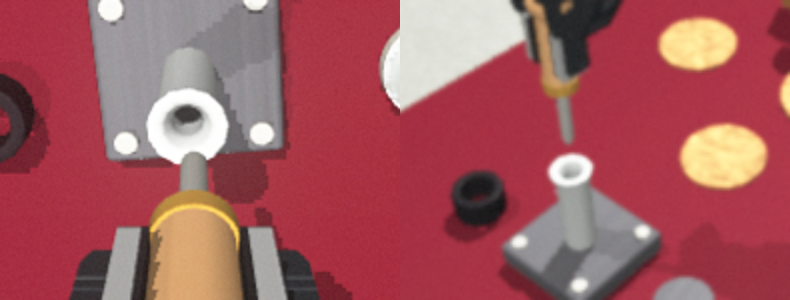

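The shank tip is at (193,155) and the mouth at (187,121) in the left panel. The shank is about 2.2 mm too far in x and 1.3 mm in y, so I'll correct that and start down.

Emit:
move_arm(targets="-0.13 -0.22 0.5 0 0 0 0;0 0 1 0 0 0 0;0 0 1 0 0 0 0;0 0 0.8 0 0 0 0;0 0 0.5 0 0 0 0;0 0 0 0 0 0 0")

```text
t: 16.35
tool_pos: [0.5632, -0.2284, 0.1438]
eef_rot: [-0.0, 0.707, 0.707, -0.0]
ft_force: [-0.1, 0.1, -1.8]
width: 0.0191
gripper_force: 46.8
```

Emit:
move_arm(targets="0 0 0.5 0 0 0 0;0 0 0.5 0 0 0 0;0 0 0 0 0 0 0")

```text
t: 16.73
tool_pos: [0.5636, -0.2286, 0.1344]
eef_rot: [0.0, 0.707, 0.707, 0.0]
ft_force: [0.5, 0.1, 0.8]
width: 0.0194
gripper_force: 46.9
```

Emit:
move_arm(targets="0 0 0.5 0 0 0 0;0 0 0.4 0 0 0 0;0 0 0.4 0 0 0 0;0 0 0.3 0 0 0 0;0 0 0 0 0 0 0;0 0 0 0 0 0 0")

```text
t: 17.48
tool_pos: [0.5632, -0.2283, 0.1181]
eef_rot: [-0.0, 0.707, 0.707, -0.0]
ft_force: [1.5, -0.0, 1.6]
width: 0.019
gripper_force: 46.8
```

Emit:
move_arm(targets="0 0 0.3 0 0 0 0;0 0 0.3 0 0 0 0;0 0 0.2 0 0 0 0")

```text
t: 17.85
tool_pos: [0.5633, -0.228, 0.1101]
eef_rot: [-0.0, 0.707, 0.707, 0.0]
ft_force: [0.3, 0.5, 4.2]
width: 0.0194
gripper_force: 47.3
```

Run:
```python
from h import *
w=camera("wrist");a=camera("scene");o=observe()
print(o["tool_pos"],o["width"],o["ft_force"])
cv2.imwrite("pics/w6.png",np.hstack([cv2.resize(w["color"][150:300,180:380],(400,300),interpolation=2),cv2.resize(a["color"][215:305,140:257],(390,300),interpolation=2)]))
```

```text
[ 0.56326831 -0.22799063  0.10995833] 0.018921516835299575 [0.16363291 0.47967502 3.61540272]
```

View pics/w6.png

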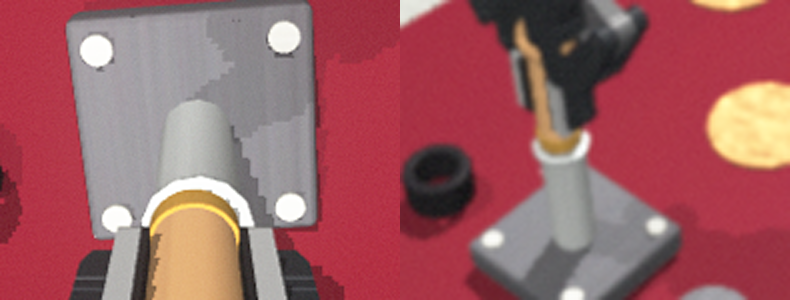

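The shoulder is about 2 mm above the rim, seen at (195,205) left and (560,143) right. I'll push down in small steps until it bottoms out firmly.

Emit:
move_arm(targets="0 0 0.15 0 0 0 0;0 0 0.1 0 0 0 0;0 0 0 0 0 0 0")

```text
t: 18.32
tool_pos: [0.5634, -0.2283, 0.108]
eef_rot: [-0.0, 0.707, 0.707, 0.0]
ft_force: [-0.1, 0.4, 5.6]
width: 0.0193
gripper_force: 47.5
```

Emit:
move_arm(targets="0 0 0.1 0 0 0 0;0 0 0 0 0 0 0;0 0 0 0 0 0 0")

```text
t: 18.7
tool_pos: [0.5638, -0.2288, 0.1078]
eef_rot: [0.001, 0.707, 0.707, 0.0]
ft_force: [-0.1, 2.2, 11.0]
width: 0.0193
gripper_force: 47.7
```

Emit:
move_arm(targets="0 0 0.15 0 0 0 0;0 0 0 0 0 0 0;0 0 0 0 0 0 0")

```text
t: 19.08
tool_pos: [0.564, -0.2289, 0.1077]
eef_rot: [0.001, 0.707, 0.707, 0.001]
ft_force: [-4.3, 2.9, 20.3]
width: 0.0193
gripper_force: 48.3
```

It is firmly on the rim: 20 N with no further travel. I'll relax, release and retreat straight up.

Emit:
move_arm(targets="0 0 -0.15 0 0 0 0;0 0 0 0 0 0 0.3;0 0 0 0 0 0 0.65;0 0 0 0 0 0 0.65;0 0 0 0 0 0 0.65;0 0 -2 0 0 0 0.65;0 0 -4 0 0 0 0.65;0 0 -5 0 0 0 0.65;0 0 -5 0 0 0 0.65;0 0 0 0 0 0 0.65")

```text
t: 20.32
tool_pos: [0.5654, -0.23, 0.2727]
eef_rot: [0.004, 0.707, 0.707, 0.003]
ft_force: [-1.4, 0.5, -0.5]
width: 0.0556
gripper_force: 0.0
```

Run:
```python
from h import *
w=camera("wrist");a=camera("scene");t=camera("top");o=observe()
print(o["tool_pos"],o["width"],o["ft_force"])
for nm,c in(("w",w),("a",a)):
    W=pts(c);Q=W[(W[...,2]>.145)&(np.hypot(W[...,0]-.565,W[...,1]+.229)<.02)&(W[...,2]<.18)]
    A=np.c_[2*Q,np.ones(len(Q))];s=np.linalg.lstsq(A,(Q**2).sum(1),rcond=None)[0];print(nm,len(Q),Q.max(0).round(4),"ball",s[:3].round(4))
cv2.imwrite("pics/w7.png",np.hstack([cv2.resize(w["color"],(400,300)),cv2.resize(a["color"][100:340,80:380],(390,312))[:300]]))
```

```text
[ 0.56291618 -0.22805195  0.266815  ] 0.055315843552593204 [-0.29847857 -0.09583433 -0.71446465]
w 1157 [ 0.5775 -0.2135  0.175 ] ball [ 0.5635 -0.2274  0.1604]
a 285 [ 0.5786 -0.2152  0.176 ] ball [ 0.5637 -0.2269  0.1598]
```

View pics/w7.png

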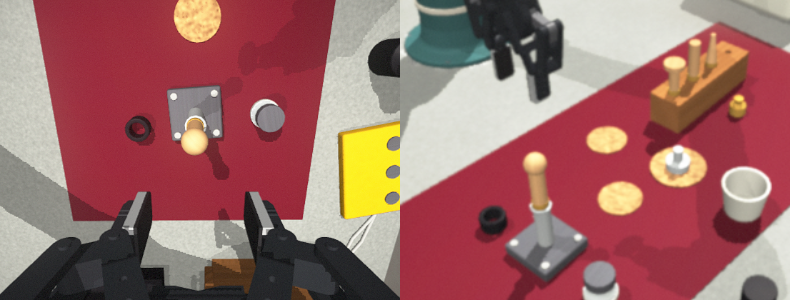

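The graver stands in the vial with its ball centre at z = 0.160 m, as expected when fully home. The cap is on the coaster and the other tools are undisturbed.

```bash
python3 -c "
from station import finish_job
print(finish_job())"
```

```text
the job is handed in; nothing more can be done
None
```

The job is handed in at about 20 s of the 56 s allowed: the cap stands open side down on the 90 mm coaster, and the graver is pushed home in the vial with its shoulder on the rim and released; the hand-in gave no verdict.

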